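# Hang and lock the filter cartridge in the bench fume extractor

## Task

Get the soldering bench's fume extractor ready: lower the filter cartridge (the slotted steel can with the long T-bar handle and two side lugs) into the round mouth, its lugs passing down through the two gaps in the collar, until it hangs level on the collar's ledge, and let go of it there. Then swing its handle round clockwise, seen from above, until both lugs drop into the locking notches, and leave it there, level and untouched. Never let it fall or tip over, and leave the other things on the bench where they are.

Things in the scene. Friction and masses are not known exactly. Their poses are not given: they have to be found in the camera images.
- cartridge_mid (a point): Centre of the loose filter cartridge, a steel can with dark slots round its side and in its lid, 108 mm in diameter, 114 mm tall with its handle, 0.35 to 0.7 kg, standing upright on the bench. Point: on its axis (z up), 64.5 mm above its underside. The lid is 15.5 mm above this point. The foot tapers from 108 mm across, 28 mm up, to 88 mm at the underside. Same after a half turn.
- cartridge_bar (a point): Middle of the cartridge's dark T-bar handle, on its axis, 42.5 mm above cartridge_mid. Straight bar along the cartridge's y, 180 mm long (90 mm to either side, its ends overhang the can), 12 mm wide, 14 mm high, on two round posts 12 mm thick, 36 mm either side of the axis; 20 mm of free height between bar and lid. It can be gripped here from above, across its width.
- cartridge_lug (a point): Middle of the visible part of one of the cartridge's two square lugs (on its +y side; the other is opposite, on -y). The lugs lie along the cartridge's y, right below the handle bar, 64.5 mm above its underside, each 12 mm wide (along x), 9 mm high, reaching 74 mm from the axis.
- extractor: Fixed fume extractor, a grey sheet-steel box 80 mm high with a round mouth in its top. Origin on the bench under the mouth's axis; front (switch, knob) to its -x. It reaches 120 mm forward of the axis, 220 mm behind it, 120 mm to either side; hollow under the mouth down to 12 mm above the bench. A blower housing on top starts 102 mm behind the axis and rises to 135 mm above the bench.
- mouth (a point): Centre of the mouth on its axis (z up), level with the ledge, 100 mm above the bench. Round it stands an aluminium collar, 112 mm inside and 124 mm outside diameter, its rim 23 mm above this point. Cartridge hanging on the ledge: cartridge_mid 4.5 mm above this point, the cartridge's y along the mouth's y (either way round). Locked: 3.5 mm below it, turned 60 degrees clockwise from there.
- gap (a point): Middle of the ledge in one of the collar's two gaps (at the mouth's +y; the other is opposite, at -y), 59 mm from the axis. The gap is 22 mm wide and open from the rim down to the ledge. From it a slot 15 mm high runs on along the level ledge, clockwise seen from above, under the rim to the notch. Lugs stick out through the collar and slide freely on the greased ledge (friction about 0.2).
- notch (a point): Middle of the floor of the locking notch that belongs to this gap (its twin is opposite), 59 mm from the axis, 60 degrees clockwise from the gap, seen from above. It is 17 mm wide, its floor 8 mm below the ledge; the slot ends against solid metal at the notch's far side. The lugs fall in by the cartridge's own weight.
- can: Bystander: loose lidded steel can 88 mm in diameter, 99 mm tall, with a short bar handle (66 mm) on its lid and no lugs. Origin at the centre of its underside. It may stand in either of the two places where the cartridge may be.
- charcoal: Bystander: loose black charcoal soldering block, 100 x 60 x 28 mm. Origin at the centre of its underside.
- tool_glass: Bystander: drinking glass, 76 mm wide and 100 mm tall, with tools standing in it up to 195 mm. Origin at the centre of its underside.
- torch: Bystander: hand torch lying on the bench, 230 mm long, 28 mm thick. Origin on the bench below its axis, 90 mm from the end of its black grip.
- tweezers: Bystander: cross-locking tweezers lying on the bench, 170 mm long, 8 mm thick. Origin on the bench below their middle.
- dish: Bystander: small brass dish, 100 mm wide, 22 mm high. Origin at the centre of its underside.
- hammer: Bystander: small hammer lying on the bench, 180 mm long. Origin on the bench below its handle's axis.
Not all that is in view belongs to the job. What is shaped like the part that bears cartridge_mid but brown is not meant.

How it is judged:
By the outcome, as a careful person would: the job done as asked, in the order asked, and still so for the second after the job is handed in, with the robot touching nothing.
It also fails if it takes over 66 s, if anything falls off the work surface, if the arm or the gripper's body presses on something with over 40 N, if the wrist force passes 120 N, or if a joint passes its speed limit or range.

## Robot

A 6-joint arm with a two-finger parallel gripper is mounted at the origin on the work surface. World frame = base frame: x ahead of the robot, y to its left, z up, the work surface at z = 0. Lengths are in m, angles in rad, forces in N, time in s.
With the tool pointing down it reaches from about 0.35 to 0.85 m from the base axis. Payload 8.1 kg.
Tool frame: the origin (TCP) lies on the centre line of the jaws, within the pads' length; the fingertips stand 8 mm ahead of it and the grasp point (between the pads) lies 11 mm behind it; z points along the fingers, y is the line along which they close (so a half turn about z gives the same grasp; the last joint's range is limited). The gripper opens to 93 mm and grips with 3 to 60 N. Pads are 15 mm wide; open, the fingers measure 128 mm over their backs; the gripper's body (75 mm by 188 mm) begins 65 mm behind the grasp point.
Start: joints at [1.13, 0.13, 1.488, -0, 1.523, -0.085], TCP at [0.209, 0.562, 0.227] pointing down, gripper open.
Joint ranges: [-2.96, 2.96], [-0.89, 2.26], [0.02, 2.5], [-1.34, 4.48], [0, 2.73], [-2.66, 2.66]. Speed limits (rad/s): [2.39, 2.39, 2.79, 3.14, 3.14, 3.14].

## Interface

Orientations are given as a unit quaternion [w, x, y, z].
In Python, from bench import get_obs, get_image, calibration, sign_off, find_in, trace gives the robot as it stands.
- The arm moves only by the shell command python3 -m jog 'ROWS' [FORCE]. ROWS is JSON, a list of rows, each a list of 3 entries, a list of its own where there are three numbers: the turn, a rotation vector about the world's x, y, z in degrees, then the shift along the world's x, y, z in m, then the closure, from 0 (fully open) to 1 (shut). A call has 1 to 12 rows; each row shifts and turns the commanded pose from where the row before left it; what a row does not reach is not made up. A row lasts 1/12 s, in which the tool goes at most 41.7 mm and 7.16 degrees, less where a joint would pass 70% of its speed; a pose out of reach is approached as far as the arm can. A call with a gripper value outside its range is refused whole. The fingers move at their own pace and stop on an object; FORCE is the grip in N (left out, the last holds). Time passes only in rows, so rows that do not move let the fingers close. It gives the time, the measured TCP pose, the force, the opening and the grip force at its end, in the units of the state.
- get_obs(): the state, without advancing time (a new reading comes with each control period).
- get_image(name): name is "side" or "top"; returns the picture (420x560x3 uint8, red, green, blue); there is no depth.
- calibration(name): a dict with "camera_matrix" (3x3 intrinsics, pixels), "R" (3x3) and "t" (3): a world point X has camera coordinates R X + t. Camera axes: x right, y down, z forward; pixel columns grow to the right and rows downward; lengths in m; the calibration is good to about 2 mm. A picture is of the moment at which its call begins. calibration takes no time and is no camera call.
- sign_off(): hands the job in; it is judged then, once.
Trained networks look in the newest picture that a camera, given by its name, has taken for a name from the list of things; names that differ only in an ending like _2 or _b are one class to them, and where a whole thing is asked for, a point or a joint stands for the part that bears it (a point fixed in the world has none). Each returns a list of dicts, best first, with "conf" (0 to 1); they miss things now and then, are a little off and sometimes report something else, mostly with a low value. They report only what shows in the picture. A call takes as long as a camera call. They do not tell look-alikes from the thing itself.
- find_in(camera, thing): "extent" ([left, top, right, bottom] in pixels, round what is visible of it).
- trace(camera, thing): "region" (420x560 bool, what is visible of it) and "extent" ([left, top, right, bottom] in pixels, round what is visible of it).
The state is a dict: "t": time; "q": joint angles; "qvel": joint speeds; "joint_torque": joint torques, N m; "tcp_pos": TCP position; "ee_rot": TCP orientation; "contact_force": force on the tool from outside, world axes, zero at the start; "ft_torque": the same for the moment, N m; "width": finger opening in m; "finger_force": force on a finger pad.
Only numpy, scipy, OpenCV 4.12 (cv2) and the standard library are available. Lean on these libraries where they do the work, as an engineer would, in place of code of your own. Each camera call takes 0.05 s, during which the arm holds its last target. There are 200 camera calls.

## Working session

There is one attempt and no reset: what is moved stays moved. The work goes in short steps, Python scripts to look and compute and a shell command to move; the robot and the scene stay as the last step left them, time stands still between calls to the robot, and variables do not carry over. Pictures are saved under pics/ and viewed, at most 10 in all, crops included, and the job is handed in when it is done.

```bash
mkdir -p pics
cat > h.py <<'E'
import numpy as np, cv2
from bench import *
def proj(cam,X):
    c=calibration(cam);K=np.array(c["camera_matrix"]);p=K@(np.array(c["R"])@np.array(X,float)+np.array(c["t"]));return p[:2]/p[2]
def ray(cam,uv,z):
    c=calibration(cam);K=np.array(c["camera_matrix"]);R=np.array(c["R"]);t=np.array(c["t"])
    d=R.T@np.linalg.inv(K)@np.array([uv[0],uv[1],1.]);o=-R.T@t
    return o+d*(z-o[2])/d[2]
def tri(a,b):
    A=[];y=[]
    for cam,uv in (a,b):
        c=calibration(cam);P=np.array(c["camera_matrix"])@np.c_[np.array(c["R"]),np.array(c["t"])]
        A+= [uv[0]*P[2]-P[0],uv[1]*P[2]-P[1]]
    A=np.array(A);return np.linalg.lstsq(A[:,:3],-A[:,3],rcond=None)[0]
def save(cam,name):
    im=get_image(cam);cv2.imwrite("pics/"+name,np.array(im)[:,:,::-1]);return im
E
python3 - <<'E'
from h import *
a=save("side","s0.png");b=save("top","t0.png")
cv2.imwrite("pics/t0.png",cv2.imread("pics/t0.png"))
for cam in("side","top"):
    c=calibration(cam);print(cam,-np.array(c["R"]).T@np.array(c["t"]))
    for n in["cartridge_mid","cartridge_bar","cartridge_lug","mouth","gap","notch","extractor","can"]:
        print(n,[(np.round(d["extent"]).tolist(),round(d["conf"],2)) for d in find_in(cam,n)][:4])
print(get_obs())
E
```

```text
side [0.36546643 1.53034537 1.14480003]
cartridge_mid [([325.0, 175.0, 367.0, 208.0], 0.85), ([273.0, 222.0, 315.0, 266.0], 0.61)]
cartridge_bar [([325.0, 172.0, 367.0, 211.0], 0.85), ([272.0, 224.0, 315.0, 264.0], 0.73)]
cartridge_lug [([270.0, 225.0, 315.0, 265.0], 0.97), ([326.0, 174.0, 367.0, 211.0], 0.68)]
mouth [([208.0, 166.0, 314.0, 228.0], 0.97)]
gap [([215.0, 160.0, 311.0, 228.0], 0.82)]
notch [([214.0, 167.0, 313.0, 226.0], 0.62)]
extractor [([213.0, 164.0, 310.0, 227.0], 0.76), ([272.0, 225.0, 318.0, 263.0], 0.19)]
can [([251.0, 265.0, 279.0, 301.0], 0.58)]
top [0.33389855 0.01419609 1.63355912]
cartridge_mid [([337.0, 244.0, 373.0, 304.0], 0.84), ([218.0, 184.0, 253.0, 237.0], 0.67), ([290.0, 103.0, 373.0, 221.0], 0.56)]
cartridge_bar [([217.0, 187.0, 256.0, 238.0], 0.67), ([337.0, 244.0, 373.0, 304.0], 0.57)]
cartridge_lug [([336.0, 245.0, 377.0, 303.0], 0.95), ([216.0, 185.0, 257.0, 240.0], 0.94)]
mouth [([290.0, 102.0, 373.0, 224.0], 0.83)]
gap [([289.0, 104.0, 374.0, 224.0], 0.7)]
notch [([291.0, 107.0, 374.0, 229.0], 0.77), ([166.0, 173.0, 199.0, 206.0], 0.58)]
extractor [([290.0, 106.0, 377.0, 231.0], 0.62)]
can [([161.0, 172.0, 196.0, 203.0], 0.61)]
{'t': 0.9, 'q': array([ 1.12954934e+00,  1.30370319e-01,  1.48821029e+00,  2.87016902e-06,
        1.52297985e+00, -8.54003886e-02]), 'qvel': array([ 0.00066865,  0.00050693, -0.00116118,  0.00052694, -0.00149142,
       -0.00210578]), 'joint_torque': array([ 7.51554071e-04, -5.59775412e+01, -4.92048168e+01,  7.65541079e-02,
        2.29406002e-02,  9.26467010e-05]), 'tcp_pos': array([0.20901295, 0.56242818, 0.22664731]), 'ee_rot': array([2.80677659e-06, 1.76986106e-01, 9.84213350e-01, 1.59186111e-05]), 'contact_force': array([ 0.55430518, -0.53672508, -0.10726342]), 'ft_torque': array([ 0.0151721 ,  0.01766369, -0.05436244]), 'finger_force': 0.0, 'width': 0.0928941926111435}
```

View pics/s0.png

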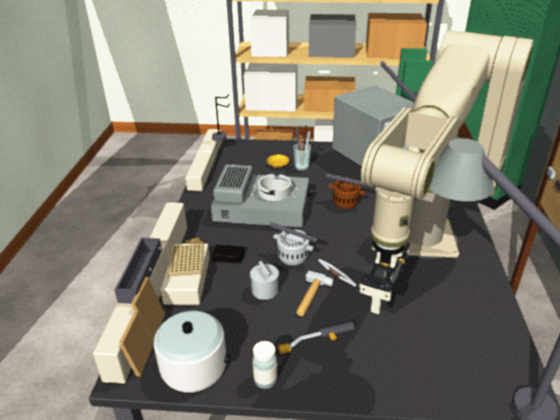

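View pics/t0.png

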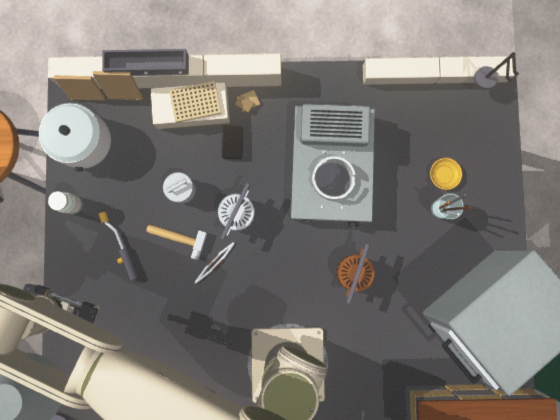

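Run:
```python
from h import *
t=cv2.imread("pics/t0.png");s=cv2.imread("pics/s0.png")
cv2.imwrite("pics/tc.png",cv2.resize(t[95:245,205:385],(800,600*800//720*0+667))[:600] if 0 else cv2.resize(t[100:245,205:385],None,fx=4.1,fy=4.1,interpolation=cv2.INTER_CUBIC))
cv2.imwrite("pics/sc.png",cv2.resize(s[155:275,200:330],None,fx=5,fy=5,interpolation=cv2.INTER_CUBIC))
for cam in("side","top"):
  for n in["mouth","cartridge_bar","cartridge_mid"]:
    for d in trace(cam,n)[:2]:
        m=np.argwhere(d["region"]); print(cam,n,d["conf"],len(m),m[:,::-1].mean(0).round(1),np.round(d["extent"]))
print(ray("top",(237,211),.107),ray("top",(334,178),.123))
```

```text
side mouth 0.84 4867 [259.6 197.7] [210. 167. 311. 230.]
side mouth 0.53 449 [302.  153.4] [292. 130. 312. 168.]
side cartridge_bar 0.86 903 [345.1 191.1] [326. 175. 366. 210.]
side cartridge_mid 0.92 866 [345.8 191.1] [325. 177. 366. 209.]
side cartridge_mid 0.74 1088 [292.9 244.5] [272. 223. 318. 263.]
top mouth 0.77 9379 [332.7 163.6] [290. 104. 375. 226.]
top cartridge_bar 0.63 1206 [236.1 211.9] [219. 185. 256. 240.]
top cartridge_bar 0.63 1301 [355.3 272.9] [339. 242. 374. 305.]
top cartridge_mid 0.97 1228 [236.  212.3] [216. 180. 254. 242.]
top cartridge_mid 0.62 1298 [355.2 273. ] [334. 243. 376. 303.]
[0.46085976 0.14057993 0.107     ] [ 0.5510571  -0.14329463  0.123     ]
```

View pics/tc.png

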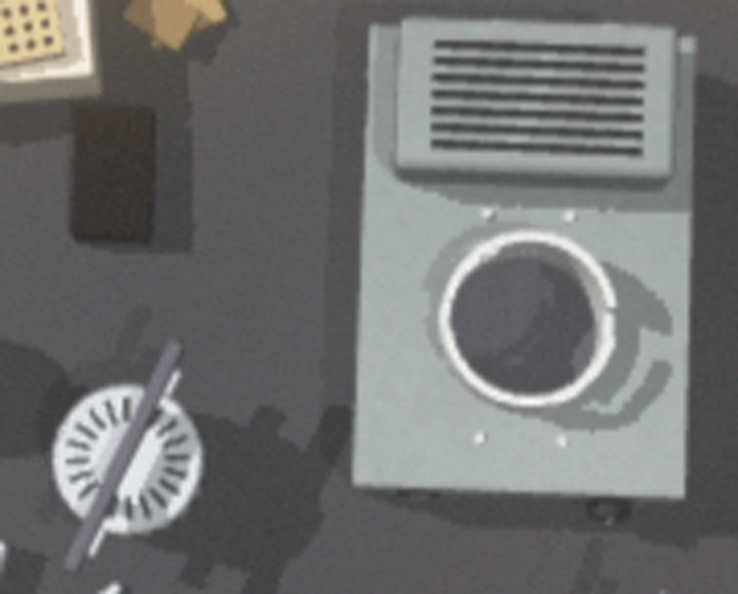

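View pics/sc.png

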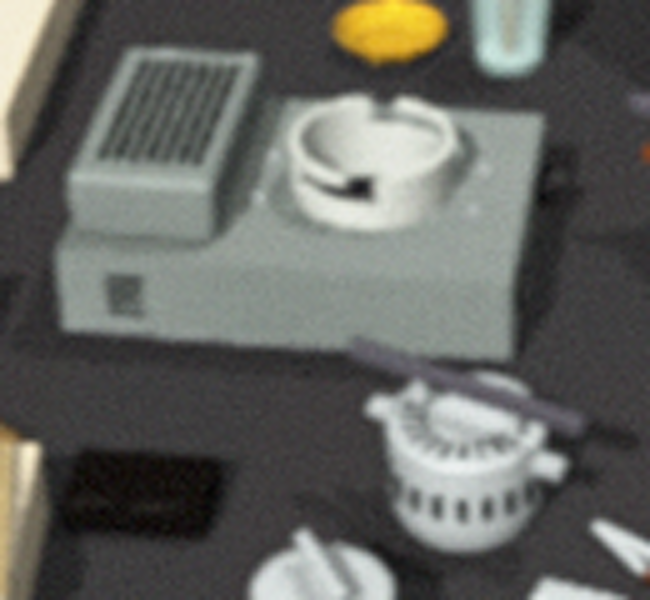

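```bash
cat > fit.py <<'E'
from h import *
from scipy.optimize import least_squares
T=lambda u,v:(205+(u+.5)/4.1-.5,100+(v+.5)/4.1-.5)
S=lambda u,v:(200+(u+.5)/5-.5,155+(v+.5)/5-.5)
ends=[tri(("top",T(174,345)),("side",S(357,345))),tri(("top",T(72,566)),("side",S(578,424)))]
print("bar",ends,np.mean(ends,0)); d=ends[0]-ends[1];print(np.linalg.norm(d),"bar yaw",np.degrees(np.arctan2(d[1],d[0])))
pts=[("top",T(353,487),(-.12,.12,.08)),("top",T(684,497),(-.12,-.12,.08)),("top",T(527,318.5),(0,0,.123)),("top",T(370,25),(.22,.12,.08)),("top",T(694,40),(.22,-.12,.08)),
("side",S(545,115),(-.12,-.12,.08)),("side",S(62,240),(.22,.12,.08))]
def X(p,L):
    c,s=np.cos(p[2]),np.sin(p[2]);return [p[0]+c*L[0]-s*L[1],p[1]+s*L[0]+c*L[1],L[2]+p[3]]
f=lambda p:np.concatenate([proj(c,X(p,L))-uv for c,uv,L in pts])
r=least_squares(f,[.55,-.143,0,0]);print(r.x,np.degrees(r.x[2]));print(r.fun.reshape(-1,2).round(1))
p=r.x
print("ring-only centre",ray("top",T(527,318.5),.123))
if __name__=="__main__":
    s=cv2.resize(cv2.imread("pics/s0.png")[155:275,200:330],None,fx=6,fy=6,interpolation=cv2.INTER_CUBIC)[:400]
    t=cv2.resize(cv2.imread("pics/t0.png")[145:215,295:375],None,fx=5,fy=5,interpolation=cv2.INTER_CUBIC)
    def dr(im,cam,k,o,L,col):
        q=((proj(cam,X(p,L))-o+.5)*k).astype(int);cv2.circle(im,tuple(int(a) for a in q),1,col,-1)
    for im,cam,k,o in((s,"side",6,(200,155)),(t,"top",5,(295,145))):
        for a in np.radians(np.arange(0,360,4)): dr(im,cam,k,o,(.062*np.cos(a),.062*np.sin(a),.123),(0,0,255))
        for sg in(1,-1):
            for w in(-.011,.011):
                for z in(.1,.123): dr(im,cam,k,o,(w,sg*.061,z),(0,255,0))
    for e in ends:
        q=((proj("side",e)-(200,155)+.5)*6).astype(int);cv2.circle(s,tuple(int(a) for a in q),3,(255,0,0),-1)
    W=np.zeros((600,800,3),np.uint8);W[:350,:400]=t;
    W=np.zeros((400,780+0,3),np.uint8);
    cv2.imwrite("pics/ov.png",np.vstack([np.hstack([s[:240,200:600],t[:240]]),np.hstack([s[160:400,200:600],t[110:350]])]))
E
python3 fit.py
```

```text
bar [array([0.5392908 , 0.10995561, 0.11326296]), array([0.3847493 , 0.1839508 , 0.11035865])] [0.46202005 0.14695321 0.11181081]
0.17136743774463659 bar yaw -25.585317092882935
[ 0.55114343 -0.14150174 -0.05591656  0.00760642] -3.203783025505475
[[-0.4 -0. ]
 [ 0.1  0.7]
 [ 0.5  0.3]
 [-0.3 -0. ]
 [ 0.4 -0.6]
 [ 0.5 -0.9]
 [-1.   1.3]]
ring-only centre [ 0.55313373 -0.1409011   0.123     ]
```

View pics/ov.png

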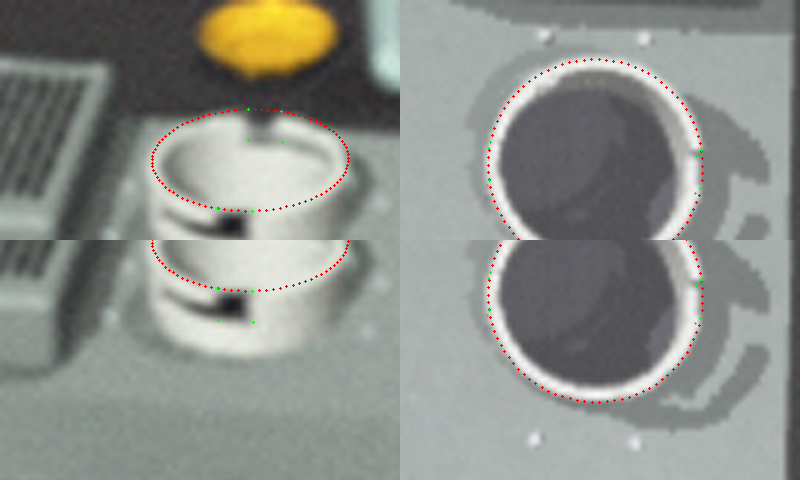

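The top picture shows the steel cartridge's bar running from about (247,184) to (223,238), with the mouth's centre at (333.5,178). The brown look-alike is at (355,273). In the side view, the gaps lie on the mouth's ±y and the fit agrees to about 1 px.

```bash
python3 -m jog '[[[0,0,-0.5],[0.021,-0.034,0],0.4],[[0,0,-0.5],[0.021,-0.034,0],0.4],[[0,0,-0.5],[0.021,-0.034,0],0.4],[[0,0,-0.5],[0.021,-0.034,0],0.4],[[0,0,-0.5],[0.021,-0.034,0],0.4],[[0,0,-0.5],[0.021,-0.034,0],0.4],[[0,0,-0.5],[0.021,-0.034,0],0.4],[[0,0,-0.5],[0.021,-0.034,0],0.4],[[0,0,-0.5],[0.021,-0.034,0],0.4],[[0,0,-0.5],[0.021,-0.034,0],0.4],[[0,0,0],[0.021,-0.034,0],0.4],[[0,0,0],[0.021,-0.034,0],0.4]]' 20
python3 - <<'E'
from fit import *
print("bar ray",ray("top",T(174,345),.107),ray("top",T(72,566),.107),"lid",ray("top",T(128,459),.08))
print("side bar",(ray("side",S(357,345),.107)+ray("side",S(578,424),.107))/2)
E
```

```text
t: 2.2
tcp_pos: [0.4617, 0.1526, 0.227]
ee_rot: [0.0, 0.22, 0.976, 0.0]
contact_force: [0.4, 0.6, 0.4]
width: 0.0558
finger_force: 0.0
bar [array([0.5392908 , 0.10995561, 0.11326296]), array([0.3847493 , 0.1839508 , 0.11035865])] [0.46202005 0.14695321 0.11181081]
0.17136743774463659 bar yaw -25.585317092882935
[ 0.55114343 -0.14150174 -0.05591656  0.00760642] -3.203783025505475
[[-0.4 -0. ]
 [ 0.1  0.7]
 [ 0.5  0.3]
 [-0.3 -0. ]
 [ 0.4 -0.6]
 [ 0.5 -0.9]
 [-1.   1.3]]
ring-only centre [ 0.55313373 -0.1409011   0.123     ]
bar ray [0.54046491 0.11035917 0.107     ] [0.38383514 0.18432446 0.107     ] lid [0.46145448 0.14626984 0.08      ]
side bar [0.46293758 0.14045904 0.107     ]
```

```bash
python3 -m jog '[[[0,0,0],[0,-0.006,-0.03],0.4],[[0,0,0],[0,0,-0.03],0.4],[[0,0,0],[0,0,-0.03],0.4],[[0,0,0],[0,0,-0.02],0.4],[[0,0,0],[0,0,-0.012],0.4],[[0,0,0],[0,0,-0.009],0.4],[[0,0,0],[0,0,0],0.4],[[0,0,0],[0,0,0],0.4]]' 20
python3 - <<'E'
from h import *
print(get_obs())
s=save("side","s1.png");t=save("top","t1.png")
a=cv2.resize(s[205:275,255:335,::-1],None,fx=5,fy=5,interpolation=cv2.INTER_CUBIC)
b=cv2.resize(t[175:245,195:275,::-1],None,fx=5,fy=5,interpolation=cv2.INTER_CUBIC)
cv2.imwrite("pics/c1.png",np.hstack([a,b]))
E
```

```text
t: 2.87
tcp_pos: [0.4614, 0.1487, 0.0964]
ee_rot: [0.0, 0.22, 0.976, 0.0]
contact_force: [-0.7, 0.7, 1.1]
width: 0.0561
finger_force: 0.0
{'t': 2.8667, 'q': array([ 2.05866054e-01, -8.03854435e-02,  1.94681873e+00, -3.88682588e-06,
        1.27444756e+00, -9.22139658e-01]), 'qvel': array([-1.20777258e-03, -1.62437914e-02, -1.95523127e-02,  4.82539396e-05,
        3.84633800e-03,  1.37040299e-03]), 'joint_torque': array([-6.14855904e-02, -4.02036738e+01, -4.42478228e+01,  2.71414407e-02,
       -8.06202006e-03, -3.98600996e-04]), 'tcp_pos': array([0.46142427, 0.14865972, 0.09639095]), 'ee_rot': array([3.24678228e-04, 2.19590520e-01, 9.75592065e-01, 1.45786895e-04]), 'contact_force': array([-0.73141367,  0.66302516,  1.13270145]), 'ft_torque': array([ 0.03957698, -0.04266428,  0.03028703]), 'finger_force': 0.0, 'width': 0.056064081893601306}
```

View pics/c1.png

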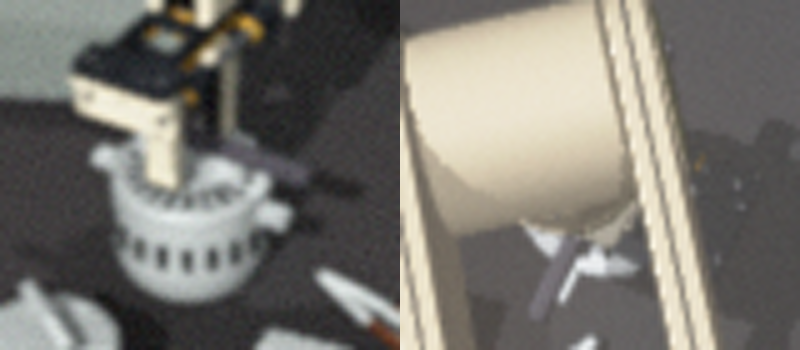

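The near finger is in front of the bar and just above the lid, so the fingers straddle it. The next step is to close.

```bash
python3 -m jog '[[[0,0,0],[0,-0.0015,0],0.7],[[0,0,0],[0,0,0],0.8],[[0,0,0],[0,0,0],0.9],[[0,0,0],[0,0,0],1],[[0,0,0],[0,0,0],1],[[0,0,0],[0,0,0],1],[[0,0,0],[0,0,0],1],[[0,0,0],[0,0,0],1]]' 12
python3 -m jog '[[[0,0,0],[0,0,0],1],[[0,0,0],[0,0,0],1],[[0,0,0],[0,0,0],1],[[0,0,0],[0,0,0.005],1],[[0,0,0],[0,0,0.01],1],[[0,0,0],[0,0,0.01],1],[[0,0,0],[0,0,0],1],[[0,0,0],[0,0,0],1]]' 50
```

```text
t: 3.63
tcp_pos: [0.461, 0.1469, 0.0956]
ee_rot: [0.0, 0.22, 0.976, -0.0]
contact_force: [-0.6, -1.4, -0.5]
width: 0.0119
finger_force: 12.0
t: 4.3
tcp_pos: [0.4619, 0.1471, 0.1219]
ee_rot: [0.001, 0.22, 0.976, 0.001]
contact_force: [-0.1, -0.4, -5.9]
width: 0.0116
finger_force: 50.0
```

```bash
python3 -m jog '[[[0,0,0],[0,0,0.015],1],[[0,0,0],[0,0,0.025],1],[[0,0,0],[0,0,0.025],1],[[0,0,0],[0,0,0.025],1],[[0,0,0],[0,0,0.025],1],[[0,0,0],[0,0,0.015],1],[[0,0,0],[0,0,0.005],1]]'
python3 -m jog '[[[0,0,-3],[0.004,-0.012,0],1],[[0,0,-5.8],[0.008,-0.024,0],1],[[0,0,-6],[0.008,-0.026,0],1],[[0,0,-6],[0.008,-0.026,0],1],[[0,0,-6],[0.008,-0.026,0],1],[[0,0,-6],[0.008,-0.026,0],1],[[0,0,-6],[0.008,-0.026,0],1],[[0,0,-6],[0.008,-0.026,0],1],[[0,0,-6],[0.008,-0.026,0],1],[[0,0,-6],[0.008,-0.026,0],1],[[0,0,-6],[0.008,-0.024,0],1],[[0,0,-5],[0.006,-0.02,0],1]]'
python3 -m jog '[[[0,0,0],[0,0,0],1],[[0,0,0],[0,0,0],1],[[0,0,0],[0,0,0],1],[[0,0,0],[0,0,0],1]]'
```

```text
t: 4.88
tcp_pos: [0.4622, 0.1472, 0.2588]
ee_rot: [0.002, 0.22, 0.976, 0.001]
contact_force: [0.9, -0.6, -6.1]
width: 0.0118
finger_force: 50.0
t: 5.88
tcp_pos: [0.5506, -0.1428, 0.2537]
ee_rot: [-0.001, 0.729, 0.685, -0.001]
contact_force: [-0.1, -0.1, -6.1]
width: 0.0111
finger_force: 50.0
t: 6.22
tcp_pos: [0.5506, -0.1401, 0.2548]
ee_rot: [-0.001, 0.726, 0.688, -0.0]
contact_force: [0.1, 0.8, -6.3]
width: 0.0114
finger_force: 50.0
```

Run:
```python
from h import *
P=np.mean([get_obs()["tcp_pos"] for _ in range(1)],0)
s=save("side","s2.png");t=save("top","t2.png")
def mk(im,cam,o,k=5,w=80,h=110):
    a=cv2.resize(np.ascontiguousarray(im[o[1]:o[1]+h,o[0]:o[0]+w,::-1]),None,fx=k,fy=k,interpolation=cv2.INTER_CUBIC)
    def d(X,c):
        q=((proj(cam,X)-o+.5)*k).astype(int);cv2.circle(a,(int(q[0]),int(q[1])),1,c,-1)
    th=np.radians(-3.2)
    for c,s_ in[(P+[0,0,.011],1)]:
        for g in np.radians(np.arange(0,360,6)):
            d(c+[.054*np.cos(g),.054*np.sin(g),-.027],(0,0,255))
            d(c+[.044*np.cos(g),.044*np.sin(g),-.107],(0,255,255))
            d(np.array([.5515+.062*np.cos(g),-.141+.062*np.sin(g),.123]),(255,0,0))
        for sg in(-.09,.09): d(c+[-sg*np.sin(th),sg*np.cos(th),0],(0,255,0))
        for sg in(-.074,.074): d(c+[-sg*np.sin(th),sg*np.cos(th),-.0425],(255,0,255))
    return a
cv2.imwrite("pics/c2.png",np.hstack([mk(s,"side",(230,130)),mk(t,"top",(295,120))]))
```

```text
(no output)
```

View pics/c2.png

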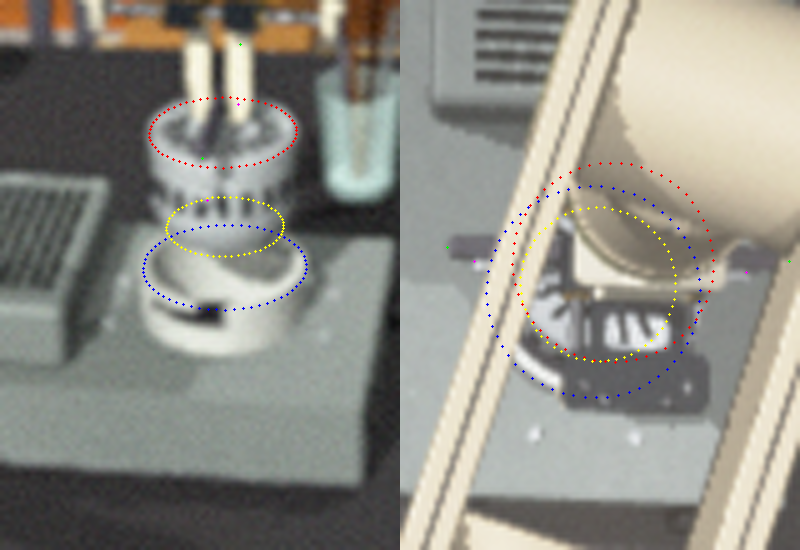

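The side view shows the cartridge level above the collar, with the lid at 148–300 against a ring at 145–307 in the crop, so they are coaxial to about 1–2 mm. In the top view the bar lies along the mouth's y.

```bash
python3 -m jog '[[[0,0,0],[0.0015,-0.001,-0.01],1],[[0,0,0],[0,0,-0.015],1],[[0,0,0],[0,0,-0.015],1],[[0,0,0],[0,0,-0.012],1],[[0,0,0],[0,0,-0.008],1],[[0,0,0],[0,0,0],1],[[0,0,0],[0,0,0],1]]'
python3 -m jog '[[[0,0,0],[0,0,-0.004],1],[[0,0,0],[0,0,-0.004],1],[[0,0,0],[0,0,-0.004],1],[[0,0,0],[0,0,0],1],[[0,0,0],[0,0,0],1]]'
```

```text
t: 6.9
tcp_pos: [0.5522, -0.1419, 0.1952]
ee_rot: [-0.0, 0.726, 0.687, -0.0]
contact_force: [-0.4, 0.3, -4.9]
width: 0.0117
finger_force: 50.0
t: 7.32
tcp_pos: [0.5523, -0.142, 0.1833]
ee_rot: [-0.0, 0.726, 0.687, -0.0]
contact_force: [-0.1, -0.6, -5.0]
width: 0.0113
finger_force: 50.0
```

```bash
python3 -m jog '[[[0,0,0],[0,0,-0.005],1],[[0,0,0],[0,0,-0.005],1],[[0,0,0],[0,0,-0.005],1],[[0,0,0],[0,0,-0.003],1],[[0,0,0],[0,0,0],1],[[0,0,0],[0,0,0],1]]'
python3 -m jog '[[[0,0,0],[0,0,-0.003],1],[[0,0,0],[0,0,-0.003],1],[[0,0,0],[0,0,-0.003],1],[[0,0,0],[0,0,0],1],[[0,0,0],[0,0,0],1]]'
python3 - <<'E'
from h import *
s=save("side","s3.png")
cv2.imwrite("pics/c3.png",cv2.resize(s[145:215,235:325,::-1],None,fx=8,fy=8,interpolation=cv2.INTER_CUBIC))
E
```

```text
t: 7.82
tcp_pos: [0.5522, -0.142, 0.1652]
ee_rot: [-0.0, 0.726, 0.687, -0.0]
contact_force: [-0.5, 1.2, -4.6]
width: 0.0117
finger_force: 50.0
t: 8.23
tcp_pos: [0.5522, -0.142, 0.1562]
ee_rot: [-0.0, 0.726, 0.687, -0.0]
contact_force: [0.3, -0.0, -5.5]
width: 0.0113
finger_force: 50.0
```

View pics/c3.png

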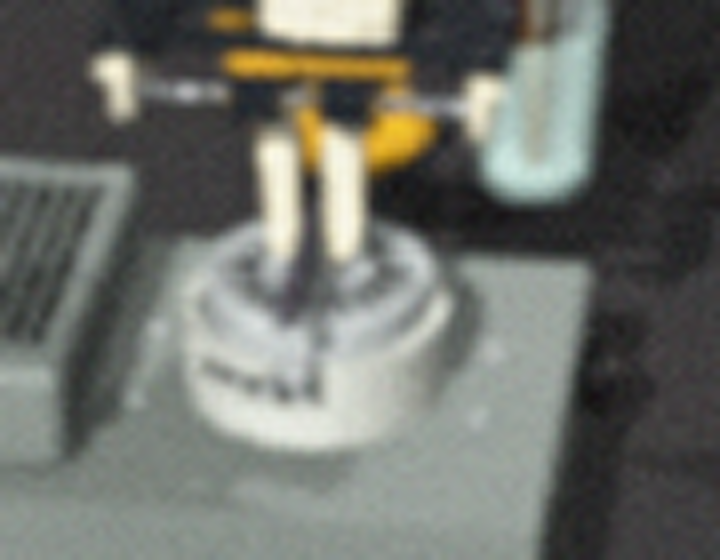

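The near lug, at (300,345) in the crop, is entering the gap with no contact force, so I'm lowering to the ledge.

```bash
python3 -m jog '[[[0,0,0],[0,0,-0.004],1],[[0,0,0],[0,0,-0.004],1],[[0,0,0],[0,0,-0.004],1],[[0,0,0],[0,0,-0.004],1],[[0,0,0],[0,0,0],1],[[0,0,0],[0,0,0],1]]'
python3 -m jog '[[[0,0,0],[0,0,-0.001],1],[[0,0,0],[0,0,-0.001],1],[[0,0,0],[0,0,0],1]]'
```

```text
t: 8.78
tcp_pos: [0.5522, -0.142, 0.14]
ee_rot: [-0.0, 0.727, 0.687, -0.0]
contact_force: [0.2, -0.7, -5.3]
width: 0.0115
finger_force: 50.0
t: 9.03
tcp_pos: [0.5525, -0.1421, 0.1386]
ee_rot: [-0.0, 0.726, 0.687, -0.0]
contact_force: [0.7, 0.2, -5.4]
width: 0.0117
finger_force: 50.0
```

```bash
python3 -m jog '[[[0,0,0],[0,0,-0.001],1],[[0,0,0],[0,0,-0.001],1],[[0,0,0],[0,0,0],1]]'
python3 -m jog '[[[0,0,0],[0,0,-0.0007],1],[[0,0,0],[0,0,0],1]]'
```

```text
t: 9.28
tcp_pos: [0.5524, -0.142, 0.1364]
ee_rot: [-0.0, 0.726, 0.687, -0.0]
contact_force: [0.6, 0.6, -5.5]
width: 0.0113
finger_force: 50.0
t: 9.45
tcp_pos: [0.5524, -0.1421, 0.1358]
ee_rot: [-0.0, 0.726, 0.687, -0.0]
contact_force: [-0.4, 0.1, -5.1]
width: 0.0113
finger_force: 50.0
```

```bash
for i in 1; do python3 -m jog '[[[0,0,0],[0,0,-0.0007],1],[[0,0,0],[0,0,0],1]]'; done
python3 -m jog '[[[0,0,0],[0,0,-0.0007],1],[[0,0,0],[0,0,0],1]]'
```

```text
t: 9.62
tcp_pos: [0.5527, -0.1421, 0.1356]
ee_rot: [0.0, 0.726, 0.687, 0.0]
contact_force: [-0.1, -0.1, -4.5]
width: 0.0114
finger_force: 50.0
t: 9.78
tcp_pos: [0.5529, -0.1421, 0.1355]
ee_rot: [0.0, 0.726, 0.687, 0.0]
contact_force: [-3.1, 1.9, 3.2]
width: 0.0115
finger_force: 50.0
```

Contact at 135.5 mm, about the expected hanging height. I'm letting go.

```bash
python3 -m jog '[[[0,0,0],[0,0,0],0.85],[[0,0,0],[0,0,0],0.75],[[0,0,0],[0,0,0],0.65],[[0,0,0],[0,0,0],0.65],[[0,0,0],[0,0,0],0.65],[[0,0,0],[0,0,0],0.65],[[0,0,0],[0,0,0],0.65]]'
python3 - <<'E'
from h import *
s=save("side","s4.png")
cv2.imwrite("pics/c4.png",cv2.resize(s[145:215,235:325,::-1],None,fx=8,fy=8,interpolation=cv2.INTER_CUBIC))
E
```

```text
t: 10.37
tcp_pos: [0.5525, -0.1421, 0.1345]
ee_rot: [-0.0, 0.726, 0.687, -0.0]
contact_force: [0.6, -0.3, 0.7]
width: 0.0328
finger_force: 0.0
```

View pics/c4.png

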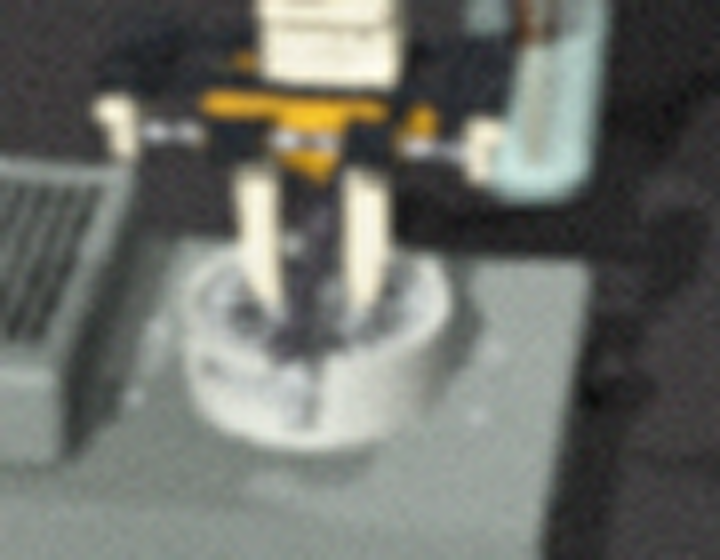

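The cartridge hangs level inside the rim, the near lug sits in the gap at (300,390) in the crop, and the fingers are clear. Next I straddle the bar loosely and turn clockwise.

```bash
python3 -m jog '[[[0,0,0],[0,0,0.001],0.75],[[0,0,0],[0,0,0.001],0.845],[[0,0,0],[0,0,0],0.845],[[0,0,0],[0,0,0],0.845],[[0,0,0],[0,0,0],0.845]]' 20
python3 -m jog '[[[0,0,-2],[0,0,0],0.845],[[0,0,-4],[0,0,0],0.845],[[0,0,-5],[0,0,0],0.845],[[0,0,-5],[0,0,0],0.845],[[0,0,-5],[0,0,0],0.845],[[0,0,-4],[0,0,0],0.845],[[0,0,-5],[0,0,0],0.845],[[0,0,-5],[0,0,0],0.845],[[0,0,-5],[0,0,0],0.845],[[0,0,-5],[0,0,0],0.845],[[0,0,-5],[0,0,0],0.845],[[0,0,0],[0,0,0],0.845]]'
```

```text
t: 10.83
tcp_pos: [0.5525, -0.1421, 0.1366]
ee_rot: [0.0, 0.726, 0.687, 0.0]
contact_force: [-0.4, 0.2, -0.3]
width: 0.0146
finger_force: 0.0
t: 11.83
tcp_pos: [0.5526, -0.1421, 0.1365]
ee_rot: [0.0, 0.949, 0.314, 0.0]
contact_force: [-0.1, -0.4, -1.4]
width: 0.0146
finger_force: 1.3
```

```bash
python3 -c "
from h import *
print(get_obs()['ft_torque'],get_obs()['q'])"
```

```text
[-0.10410183  0.07270037  0.06660791] [-3.41561788e-01  1.11043960e-01  1.67606511e+00 -2.98203920e-05
  1.35425804e+00  5.90738429e-01]
```

```bash
python3 -m jog '[[[0,0,-4],[0,0,0],0.845],[[0,0,-4],[0,0,0],0.845],[[0,0,-3],[0,0,0],0.845],[[0,0,-2],[0,0,0],0.845],[[0,0,-2],[0,0,0],0.845],[[0,0,0],[0,0,0],0.845]]'
python3 -m jog '[[[0,0,-1],[0,0,0],0.845],[[0,0,-1],[0,0,0],0.845],[[0,0,-1],[0,0,0],0.845],[[0,0,0],[0,0,0],0.845],[[0,0,0],[0,0,0],0.845]]'
python3 - <<'E'
from h import *
o=get_obs();print(o["ft_torque"],2*np.degrees(np.arctan2(o["ee_rot"][2],o["ee_rot"][1]))-90)
s=save("side","s5.png")
cv2.imwrite("pics/c5.png",cv2.resize(s[145:215,235:325,::-1],None,fx=8,fy=8,interpolation=cv2.INTER_CUBIC))
E
```

```text
t: 12.33
tcp_pos: [0.5525, -0.1421, 0.1364]
ee_rot: [0.0, 0.982, 0.19, 0.0]
contact_force: [1.1, -0.4, -1.5]
width: 0.0144
finger_force: 3.3
t: 12.75
tcp_pos: [0.5524, -0.1421, 0.1366]
ee_rot: [-0.0, 0.987, 0.164, -0.0]
contact_force: [-0.5, -0.1, 0.5]
width: 0.0145
finger_force: 0.2
[-0.09043404  0.10711071  0.04329376] -71.16065254568079
```

View pics/c5.png

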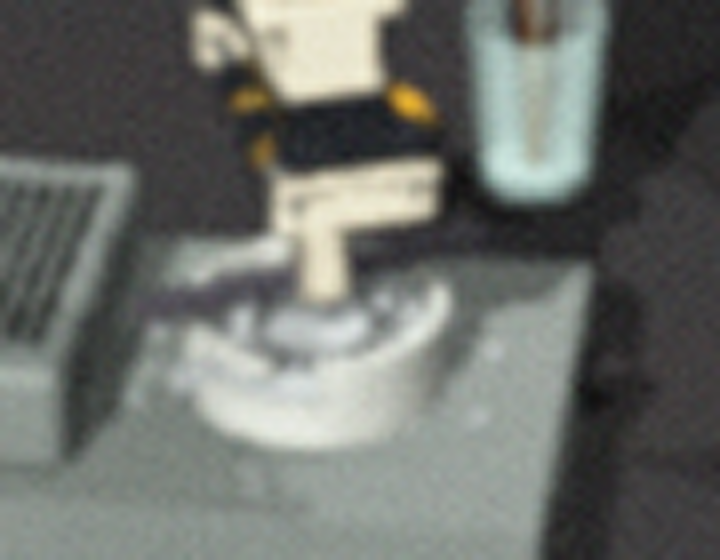

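The bar has turned and the grip load vanished, which suggests the lugs have dropped. A slight further turn will test that.

```bash
python3 -m jog '[[[0,0,-1],[0,0,0],0.845],[[0,0,-1],[0,0,0],0.845],[[0,0,0],[0,0,0],0.845]]'; python3 -c "
from h import *
print(get_obs()['ft_torque'])"
```

```text
t: 13.05
tcp_pos: [0.5525, -0.1421, 0.1366]
ee_rot: [0.0, 0.989, 0.145, 0.0]
contact_force: [0.6, -0.7, 0.6]
width: 0.0147
finger_force: 3.2
[-0.10837915  0.13208059  0.12940116]
```

```bash
python3 -m jog '[[[0,0,-1],[0,0,0],0.845],[[0,0,-1],[0,0,0],0.845],[[0,0,0],[0,0,0],0.845]]'; python3 -c "
from h import *
print(get_obs()['ft_torque'])"
```

```text
t: 13.3
tcp_pos: [0.5526, -0.1421, 0.1366]
ee_rot: [0.0, 0.992, 0.128, 0.0]
contact_force: [-0.4, -0.3, 0.4]
width: 0.0146
finger_force: 6.0
[-0.11508529  0.13965993  0.17161278]
```

Torque now builds up against a stop. I'm backing off, opening, retreating straight up and looking.

```bash
python3 -m jog '[[[0,0,4],[0,0,0],0.845],[[0,0,4],[0,0,0],0.8],[[0,0,3],[0,0,0],0.65],[[0,0,0],[0,0,0],0.6],[[0,0,0],[0,0,0],0.6],[[0,0,0],[0,0,0.01],0.6],[[0,0,0],[0,0,0.02],0.6],[[0,0,0],[0,0,0.03],0.6],[[0,0,0],[0,0,0.03],0.6],[[0,0,0],[0,0,0.03],0.6]]'
python3 -m jog '[[[0,0,0],[-0.01,0.03,0],0.6],[[0,0,0],[-0.01,0.035,0],0.6],[[0,0,0],[-0.01,0.035,0],0.6],[[0,0,0],[-0.01,0.035,0],0.6],[[0,0,0],[-0.01,0.035,0],0.6],[[0,0,0],[-0.01,0.035,0],0.6],[[0,0,0],[-0.01,0.035,0],0.6],[[0,0,0],[-0.01,0.035,0],0.6],[[0,0,0],[-0.01,0.035,0],0.6],[[0,0,0],[-0.01,0.035,0],0.6],[[0,0,0],[0,0,0],0.6],[[0,0,0],[0,0,0],0.6]]'
python3 - <<'E'
from h import *
s=save("side","s6.png");t=save("top","t6.png")
p=(.5524,-.142)
def mk(im,cam,o,k=6,w=66,h=80):
    a=cv2.resize(np.ascontiguousarray(im[o[1]:o[1]+h,o[0]:o[0]+w,::-1]),None,fx=k,fy=k,interpolation=cv2.INTER_CUBIC)
    def d(X,c):
        q=((proj(cam,X)-o+.5)*k).astype(int);cv2.circle(a,(int(q[0]),int(q[1])),2,c,-1)
    th=np.radians(86.8-60)
    for dz,c in((0,(0,255,0)),(.008,(0,0,255))):
        for sg in(-.09,.09): d(np.array([p[0]+sg*np.cos(th),p[1]+sg*np.sin(th),.139+dz]),c)
    return a
cv2.imwrite("pics/c6.png",np.hstack([mk(s,"side",(250,145)),mk(t,"top",(301,135))]))
E
```

```text
t: 14.13
tcp_pos: [0.5522, -0.142, 0.2585]
ee_rot: [-0.0, 0.975, 0.223, -0.0]
contact_force: [0.0, -0.1, -0.2]
width: 0.0373
finger_force: 0.0
t: 15.13
tcp_pos: [0.4519, 0.2046, 0.2574]
ee_rot: [-0.0, 0.974, 0.225, 0.0]
contact_force: [-0.3, -0.4, -0.4]
width: 0.0373
finger_force: 0.0
```

View pics/c6.png

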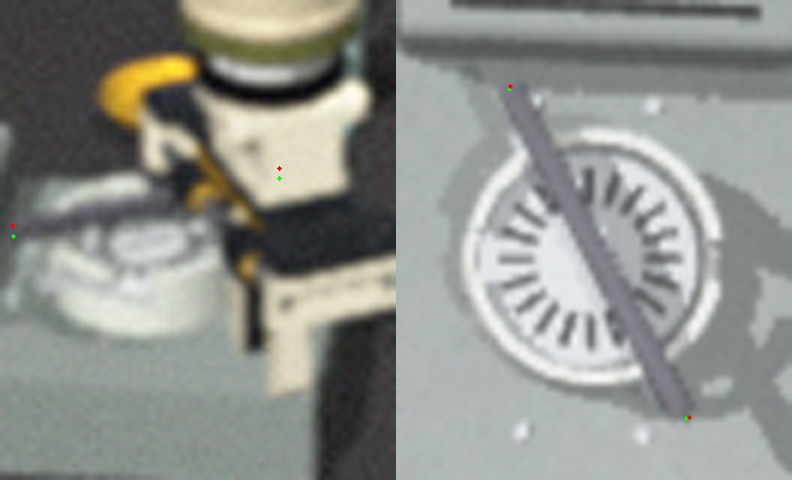

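The bar lies exactly 60° round in the top view. That is 11 pictures viewed, one over the limit, so from here I check numerically. To confirm the drop, I clear the view and measure the bar's height from pixel profiles.

```bash
python3 -m jog '[[[0,0,0],[-0.01,0.035,0],0.6],[[0,0,0],[-0.01,0.035,0],0.6],[[0,0,0],[-0.01,0.035,0],0.6],[[0,0,0],[-0.01,0.035,0],0.6],[[0,0,0],[-0.02,0.035,0],0.6],[[0,0,0],[-0.02,0.035,0],0.6],[[0,0,0],[-0.02,0.035,0],0.6],[[0,0,0],[-0.02,0.035,0],0.6],[[0,0,0],[-0.02,0.03,0],0.6],[[0,0,0],[-0.02,0.03,0],0.6],[[0,0,0],[-0.02,0.03,0],0.6],[[0,0,0],[0,0,0],0.6]]'
python3 - <<'E'
from h import *
g=cv2.cvtColor(np.mean([get_image("side").astype(np.float32) for _ in range(6)],0).astype(np.uint8),cv2.COLOR_RGB2GRAY).astype(np.float32)
cv2.imwrite("pics/s7.png",g)
def prof(P,lab):
    for s,x,y in P:
        a=proj("side",(x,y,.139));b=proj("side",(x,y,.147))
        zs=np.arange(.115,.175,.004);pr=[]
        for z in zs:
            u=proj("side",(x,y,z));pr.append(float(cv2.getRectSubPix(g,(1,1),(float(u[0]),float(u[1])))[0,0]))
        print(lab,s,dict(zip((zs*1000).round().astype(int).tolist(),np.round(pr).astype(int).tolist())))
th=np.radians(26.8)
prof([(s,.5524+s*np.cos(th),-.142+s*np.sin(th)) for s in(-.083,-.07,-.055,-.02,0,.02,.055,.07,.083)],"now")
E
```

```text
t: 16.23
tcp_pos: [0.27, 0.576, 0.2559]
ee_rot: [-0.001, 0.975, 0.224, -0.001]
contact_force: [0.2, 1.2, 0.5]
width: 0.0374
finger_force: 0.0
now -0.083 {115: 105, 119: 124, 123: 141, 127: 135, 131: 110, 135: 88, 139: 83, 143: 88, 147: 83, 151: 65, 155: 51, 159: 47, 163: 51, 167: 60, 171: 74}
now -0.07 {115: 124, 119: 130, 123: 145, 127: 147, 131: 122, 135: 95, 139: 85, 143: 91, 147: 92, 151: 77, 155: 60, 159: 50, 163: 49, 167: 48, 171: 48}
now -0.055 {115: 165, 119: 167, 123: 171, 127: 162, 131: 130, 135: 95, 139: 87, 143: 95, 147: 95, 151: 79, 155: 61, 159: 50, 163: 48, 167: 49, 171: 48}
now -0.02 {115: 190, 119: 170, 123: 138, 127: 108, 131: 92, 135: 84, 139: 85, 143: 96, 147: 110, 151: 117, 155: 106, 159: 82, 163: 64, 167: 59, 171: 58}
now 0 {115: 194, 119: 189, 123: 172, 127: 140, 131: 106, 135: 86, 139: 84, 143: 98, 147: 117, 151: 138, 155: 138, 159: 119, 163: 90, 167: 67, 171: 59}
now 0.02 {115: 197, 119: 195, 123: 177, 127: 144, 131: 110, 135: 86, 139: 85, 143: 99, 147: 130, 151: 171, 155: 204, 159: 216, 163: 196, 167: 143, 171: 84}
now 0.055 {115: 212, 119: 199, 123: 174, 127: 146, 131: 120, 135: 94, 139: 83, 143: 93, 147: 127, 151: 171, 155: 193, 159: 186, 163: 165, 167: 141, 171: 111}
now 0.07 {115: 155, 119: 156, 123: 154, 127: 144, 131: 123, 135: 98, 139: 84, 143: 89, 147: 102, 151: 124, 155: 139, 159: 139, 163: 131, 167: 121, 171: 106}
now 0.083 {115: 152, 119: 152, 123: 158, 127: 156, 131: 136, 135: 107, 139: 89, 143: 90, 147: 95, 151: 94, 155: 94, 159: 95, 163: 93, 167: 89, 171: 89}[ WARN:0@6.387] global loadsave.cpp:1063 imwrite_ Unsupported depth image for selected encoder is fallbacked to CV_8U.
```

The bar's dark band centres at z ≈ 139 mm along its whole length, so it is level. That matches the locked height; hanging would read 147 mm.

```bash
python3 -c "
from bench import *
print(sign_off())"
```

```text
the job is handed in; nothing more can be done
None
```

The cartridge is in the extractor mouth and was let go there, then turned 60° clockwise until its lugs dropped into the notches; it was left level and untouched and handed in at about 17 s, though I viewed 11 pictures where 10 were allowed.

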